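# Make up two acid-digestion vessels ready for their screw caps

## Robot

A 6-joint arm with a two-finger parallel gripper is mounted at the origin on the work surface. World frame = base frame: x ahead of the robot, y to its left, z up, the work surface at z = 0. Lengths are in m, angles in rad, forces in N, time in s.
With the tool pointing down it reaches from about 0.375 to 0.925 m from the base axis. Payload 5.7 kg.
Tool frame: the origin (TCP) lies at the very end of the fingers, on their centre line; the grasp point (between the pads) lies 19 mm behind it; z points along the fingers, y is the line along which they close (so a half turn about z gives the same grasp; the last joint's range is limited). The gripper opens to 85 mm and grips with 20 to 120 N. Pads are 22 mm wide; open, the fingers measure 114 mm over their backs; the gripper's body (76 mm by 85 mm) begins 54 mm behind the grasp point. The pads swing forward as they close: fully open they stand 13 mm farther back than shut.
Start: joints at [-1.385, 0.359, 1.51, -0, 1.272, -0.115], TCP at [0.178, -0.573, 0.231] pointing down, gripper open.
Joint ranges: [-2.97, 2.97], [-1.01, 2.36], [0.21, 2.38], [-0.96, 4.11], [0.2, 2.71], [-2.98, 2.98]. Speed limits (rad/s): [2.39, 2.39, 3.14, 3.14, 3.14, 3.14].

## Interface

Orientations are given as a unit quaternion [w, x, y, z].
In Python, from station import state, camera, job, recognise gives the robot as it stands.
- The arm moves only by the shell command python3 -m crank 'ROWS'. ROWS is JSON, a list of rows, each a list of 5 numbers: the finger opening in m, from 0 to 0.0854, then the shift along the world's x, y, z in m, then the turn about the world's z in rad. A call has 1 to 10 rows; each row shifts and turns the commanded pose from where the row before left it; what a row does not reach is not made up. A row lasts 1/10 s, in which the tool goes at most 50 mm and 8.59 degrees, less where a joint would pass 70% of its speed; a pose out of reach is approached as far as the arm can. A call with a gripper value outside its range is refused whole. The fingers move at their own pace and stop on an object; the grip force is fixed at half the most. Time passes only in rows, so rows that do not move let the fingers close. It gives the time, the measured TCP pose, the force, the opening and the grip force at its end, in the units of the state.
- state(): the state, without advancing time (a new reading comes with each control period).
- camera(name): name is "scene" or "top" or "wrist"; returns a dict with "color" (480x640x3 uint8, red, green, blue), "intrinsics" (3x3 intrinsics, pixels), "R" (3x3) and "t" (3): a world point X has camera coordinates R X + t. Camera axes: x right, y down, z forward; pixel columns grow to the right and rows downward; lengths in m; the calibration is good to about 2 mm. A picture is of the moment at which its call begins. There is no depth.
- job.job_done(): hands the job in; it is judged then, once.
Trained networks look in a picture, given as the dict that the camera call returned (one of the last four; its "shot" number tells which), for a name from the list of things; names that differ only in an ending like _2 or _b are one class to them, and where a whole thing is asked for, a point or a joint stands for the part that bears it (a point fixed in the world has none). Each returns a list of dicts, best first, with "p" (0 to 1); they miss things now and then, are a little off and sometimes report something else, mostly with a low value. They report only what shows in the picture. A call takes as long as a camera call.
- recognise(target, picture): "box" ([left, top, right, bottom] in pixels, round what is visible of it).
The state is a dict: "time": time; "joint_positions": joint angles; "joint_velocities": joint speeds; "joint_torque": joint torques, N m; "position": TCP position; "ee_rot": TCP orientation; "force": force on the tool from outside, world axes, zero at the start; "wrist_torque": the same for the moment, N m; "finger_gap": finger opening in m; "gripper_force": force on a finger pad.
Only numpy, scipy, OpenCV 4.12 (cv2) and the standard library are available. Lean on these libraries where they do the work, as an engineer would, in place of code of your own. Each camera call takes 0.05 s, during which the arm holds its last target. There are 200 camera calls.

## Task

Make up the two acid-digestion vessels, ready for their screw caps. Seat the loose white liner fully home in the empty larger steel shell (the smaller vessel already has its liner), then close each liner with its own lid, spigot down in the mouth, and lay that vessel's own steel pressure disc flat and centred on the lid, boss up: the larger lid and disc belong to the larger vessel. Leave everything released and at rest, and leave the two screw caps and the beaker standing where they are.

Things in the scene. Friction and masses are not known exactly. Their poses are not given: they have to be found in the camera images.
- shell_large: Larger vessel: EMPTY round steel shell, 66 mm across, thread outside at the top, fixed upright in a steel bench holder (98 mm square plate, 8 thick; 14 mm collar). Cannot move. Origin: on the bore's axis at the plate's underside, on the bench mat (mat top 3 mm over the bench); z up. Rim 74 mm above the origin; bore 46 mm wide, 61 deep. Finished stack reaches 126 mm above the origin.
- shell_small: Smaller vessel: the same kind of steel shell, 52 mm across, fixed in its holder (84 mm square plate), with its white PTFE liner already in it (fixed): flange 40 mm across, standing 16 mm out of the steel, flat rim 76 mm above the origin, round mouth 26 mm wide. Cannot move. Origin: on the axis at the plate's underside, on the mat; z up. Finished stack reaches 106 mm above the origin.
- liner_large: Loose white PTFE liner (cup) of the larger vessel, upright on the mat, mouth up. 78 mm tall: body 42 mm across, 58 high, its foot bevelled to 34 mm over 6 mm; above it a flange 52 mm across, 20 high, whose underside rests on the shell's rim when home. Mouth 36 mm wide. 130 g. Origin: centre of its underside, 16 mm above shell_large's origin when home. z up; round, yaw is of no matter.
- lid_large: Larger white PTFE lid, lying as used: disc 56 mm across, 14 thick, on a spigot 33 mm across, 8 high (bevelled to 28 at its foot) on which it stands on the mat. 22 mm high, flat top. Spigot goes into liner_large's mouth, disc rests on its rim. 90 g. Origin: centre of the spigot's underside, 86 mm above shell_large's origin when seated. z up; round.
- lid_small: Smaller white PTFE lid, same shape, lying as used: disc 44 mm across, 12 thick, on a spigot 23 mm across, 7 high (bevelled to 18 at its foot). 19 mm high, flat top. Spigot goes into the mouth of the liner in shell_small, disc rests on its rim. 50 g. Origin: centre of the spigot's underside, 69 mm above shell_small's origin when seated. z up; round.
- disc_large: Larger stainless-steel pressure disc: plate 48 mm across, 6 thick, lying flat on the mat, with a round boss 16 mm across, 12 high, standing up from its middle (18 mm high in all). Goes flat on top of lid_large, boss up. 105 g. Origin: centre of the plate's underside, 108 mm above shell_large's origin when in place. z up; round.
- disc_small: Smaller stainless-steel pressure disc: plate 36 mm across, 6 thick, lying flat on the mat, boss 14 mm across, 12 high (18 mm high in all). Goes flat on top of lid_small, boss up. 60 g. Origin: centre of the plate's underside, 88 mm above shell_small's origin when in place. z up; round.
- cap_large: Bystander, to be left alone: the larger vessel's knurled steel screw cap standing on the mat, 81 mm across, 40 high, 0.9 kg. Origin: centre of its underside.
- cap_small: Bystander, to be left alone: the smaller vessel's knurled steel screw cap standing on the mat, 65 mm across, 34 high, 0.5 kg. Origin: centre of its underside.
- beaker: Bystander, to be left alone: an empty glass beaker standing on the mat, 72 mm across at the rim, 94 high, 0.12 kg. Origin: centre of its underside.

How it is judged:
At the end, for the whole second after the job is handed in: Liner home in the larger shell; each lid seated in its own liner; each disc on its own lid, boss up. Heights within 2.5 mm of seated; liner and lids within 4 mm, discs within 7 mm of the vessel's axis; tilts under 0.06 rad; all at rest and released (horizontal distance between each of liner_large, lid_large and shell_large below 0.004 m and z of liner_large in the frame of shell_large between 0.0135 and 0.0185 m and angle between each of liner_large, lid_large, disc_large, lid_small, disc_small's own z axis and vertical below 0.06 rad and linear speed of each of liner_large, lid_large, disc_large, lid_small, disc_small below 0.01 m/s and angular speed of each of liner_large, lid_large, disc_large, lid_small, disc_small below 0.1 rad/s and z of lid_large in the frame of shell_large between 0.0835 and 0.0885 m and horizontal distance between disc_large and shell_large below 0.007 m and z of disc_large in the frame of shell_large between 0.1055 and 0.1105 m and horizontal distance between lid_small and shell_small below 0.004 m and z of lid_small in the frame of shell_small between 0.0665 and 0.0715 m and horizontal distance between disc_small and shell_small below 0.007 m and z of disc_small in the frame of shell_small between 0.0855 and 0.0905 m); the robot touches nothing.
It fails at once if the large screw cap is tipped or shifted by more than 15 mm (distance of cap_large from where it was at the start of the episode above 0.015 m or angle between cap_large's own z axis and vertical above 0.2 rad).
It fails at once if the small screw cap is tipped or shifted by more than 15 mm (distance of cap_small from where it was at the start of the episode above 0.015 m or angle between cap_small's own z axis and vertical above 0.2 rad).
It fails at once if the beaker is tipped or shifted by more than 15 mm (distance of beaker from where it was at the start of the episode above 0.015 m or angle between beaker's own z axis and vertical above 0.2 rad).
It also fails if it takes over 112 s, if anything falls off the work surface, if the arm or the gripper's body presses on something with over 40 N, if the wrist force passes 120 N, or if a joint passes its speed limit or range.

## Working session

There is one attempt and no reset: what is moved stays moved. The work goes in short steps, Python scripts to look and compute and a shell command to move; the robot and the scene stay as the last step left them, time stands still between calls to the robot, and variables do not carry over. Pictures are saved under pics/ and viewed, at most 16 in all, crops included, and the job is handed in when it is done.

```bash
ls; mkdir -p pics; cat > h.py <<'E'
import numpy as np, cv2
from station import state, camera, job, recognise
N=["shell_large","shell_small","liner_large","lid_large","lid_small","disc_large","disc_small","cap_large","cap_small","beaker"]
def ray(p,u,v,z):
    K=np.array(p["intrinsics"]);R=np.array(p["R"]);t=np.array(p["t"])
    c=-R.T@t; d=R.T@np.linalg.solve(K,[u,v,1]); return (c+d*(z-c[2])/d[2])
def proj(p,X):
    c=np.array(p["R"])@X+np.array(p["t"]); q=np.array(p["intrinsics"])@c; return q[:2]/q[2]
def save(p,n,boxes=()):
    im=cv2.cvtColor(np.array(p["color"]),cv2.COLOR_RGB2BGR)
    for nm,b in boxes:
        b=[int(x) for x in b]; cv2.rectangle(im,b[:2],b[2:],(0,0,255),1); cv2.putText(im,nm,(b[0],b[1]-2),0,.4,(255,0,0),1)
    cv2.imwrite("pics/"+n+".png",im)
E
python3 - <<'E'
from h import *
for c in ["top","scene"]:
    p=camera(c); bs=[]
    print(c,-np.array(p["R"]).T@np.array(p["t"]))
    for n in N:
        r=recognise(n,p)
        for k in r[:2]:
            b=k["box"]; print(n,round(k["p"],2),np.round(b,1),ray(p,(b[0]+b[2])/2,(b[1]+b[3])/2,.02).round(3) )
        if r: bs.append((n,r[0]["box"]))
    save(p,c+"0",bs)
print(state())
E
```

```text
pics
top [ 0.37428671 -0.00871142  0.88183038]
shell_large 0.55 [196.1 177.4 265.8 238.9] [0.61  0.163 0.02 ]
shell_small 0.86 [394.3 176.  438.6 223.5] [ 0.65  -0.176  0.02 ]
liner_large 0.81 [201.3 293.3 238.7 324.4] [0.426 0.163 0.02 ]
lid_large 0.83 [138.  267.3 168.8 301.3] [0.461 0.286 0.02 ]
lid_large 0.21 [449.6 298.2 477.  325.1] [ 0.451 -0.264  0.02 ]
lid_small 0.64 [450.6 300.9 478.3 326.9] [ 0.447 -0.266  0.02 ]
disc_large 0.75 [302.1 283.1 331.7 309.6] [ 0.46  -0.005  0.02 ]
disc_small 0.85 [381.4 300.  400.2 320.8] [ 0.444 -0.137  0.02 ]
cap_large 0.64 [299.7 149.3 343.3 197.4] [0.689 0.002 0.02 ]
cap_small 0.9 [110.1 192.  152.8 234.1] [0.588 0.344 0.02 ]
beaker 0.91 [489.7 197.4 557.5 249.4] [ 0.619 -0.373  0.02 ]
scene [ 1.165678   -0.30094382  0.59798887]
shell_large 0.95 [373.4 197.5 441.7 257.1] [0.607 0.173 0.02 ]
shell_small 0.7 [202.2 267.  271.9 339.1] [ 0.656 -0.171  0.02 ]
liner_large 0.73 [339.1 146.4 368.3 186.6] [0.388 0.182 0.02 ]
lid_large 0.9 [403.8 167.2 428.1 186.9] [0.475 0.281 0.02 ]
lid_large 0.44 [273.8 205.3 299.  220.3] [ 0.479 -0.013  0.02 ]
l
[... 456 characters left out ...]
_positions': array([-1.38512747e+00,  3.58823614e-01,  1.51037504e+00,  3.39196780e-05,
        1.27247296e+00, -1.15088044e-01]), 'joint_velocities': array([-0.00100364,  0.00154054, -0.00199938, -0.00030562, -0.0001393 ,
       -0.00099455]), 'joint_torque': array([ 3.07840537e-04, -5.27602816e+01, -2.79050195e+01, -5.10277605e-04,
        1.62791763e-03,  1.03172459e-05]), 'position': array([ 0.17775614, -0.5730591 ,  0.23126222]), 'ee_rot': array([-4.00314802e-05,  9.88715198e-01,  1.49807392e-01,  1.48073224e-05]), 'force': array([1.44623531, 0.4971877 , 0.23979795]), 'wrist_torque': array([ 0.02310354, -0.02237182, -0.01377632]), 'gripper_force': 0.0, 'finger_gap': 0.08528992495185576}
```

View pics/top0.png

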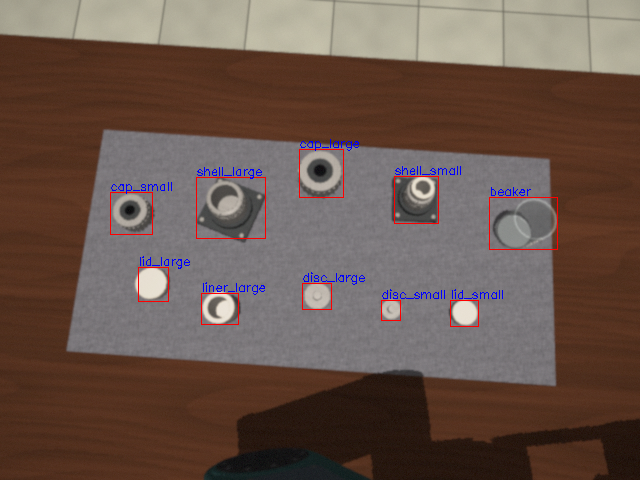

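View pics/scene0.png

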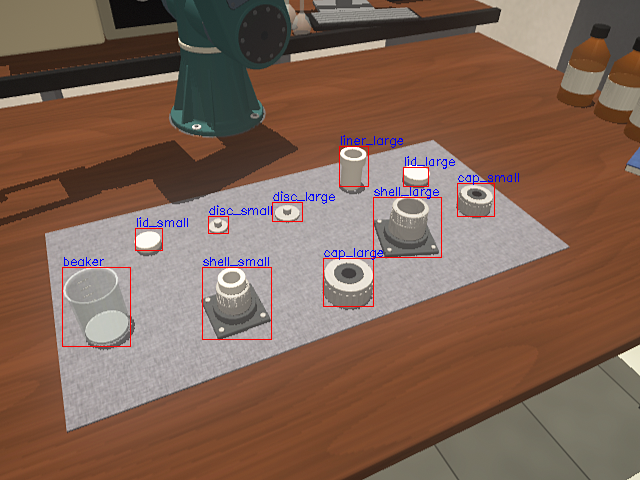

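The labels match the picture: all ten things are identified correctly in both views. Next I fit positions from the boxes using cylinder models.

```bash
cat >> h.py <<'E'
from scipy.optimize import least_squares
# (radius, z) rings relative to origin; shells: square plate half size
M={"liner_large":[(.021,.006),(.017,0),(.026,.058),(.026,.078)],"lid_large":[(.014,0),(.028,.008),(.028,.022)],
"lid_small":[(.009,0),(.022,.007),(.022,.019)],"disc_large":[(.024,0),(.024,.006),(.008,.018)],"disc_small":[(.018,0),(.018,.006),(.007,.018)],
"cap_large":[(.0405,0),(.0405,.04)],"cap_small":[(.0325,0),(.0325,.034)],"beaker":[(.034,0),(.036,.094)],
"shell_large":[(.033,.074)],"shell_small":[(.026,.06),(.020,.076)]}
H={"shell_large":.049,"shell_small":.042}
A=np.linspace(0,2*np.pi,48,endpoint=False)
def pts(n,x,y,yaw=0,z=.003):
    P=[[x+r*np.cos(a),y+r*np.sin(a),z+h] for r,h in M[n] for a in A]
    if n in H:
        for k in range(4):
            a=yaw+np.pi/4+k*np.pi/2; s=H[n]*2**.5
            P+=[[x+s*np.cos(a),y+s*np.sin(a),z+h] for h in (0,.008)]
    return np.array(P)
def bb(p,P):
    c=P@np.array(p["R"]).T+np.array(p["t"]); q=c@np.array(p["intrinsics"]).T; q=q[:,:2]/q[:,2:]
    return np.r_[q.min(0),q.max(0)]
def fit(n,obs,x0,z=.003):
    def f(v): return np.concatenate([bb(p,pts(n,v[0],v[1],v[2],z))-b for p,b in obs]+[[0 if n in H else v[2]]])
    r=min((least_squares(f,[*x0,y],loss="soft_l1",x_scale=[.01,.01,.1]) for y in ([0,.3,.6,.9,1.2] if n in H else [0])),key=lambda r:r.cost)
    return r.x,np.abs(r.fun).max()
E
python3 - <<'E'
from h import *
T=camera("top");S=camera("scene")
for n in N:
    o=[]
    for p in (T,S):
        r=recognise(n,p)
        if r: o.append((p,np.array(r[0]["box"])))
    x0=ray(o[0][0],*(o[0][1][:2]/2+o[0][1][2:]/2),.02)[:2]
    print(n,*[np.round(q,4) for q in fit(n,o,x0)],*[fit(n,[q],x0)[0][:2].round(3) for q in o])
W=camera("wrist"); save(W,"wrist0"); s=state()
print("cam rel tcp",-np.array(W["R"]).T@W["t"]-s["position"],np.round(W["R"],3),W["intrinsics"])
E
```

```text
shell_large [ 0.6127  0.1664 -0.2455] 1.3244 [0.612 0.166] [0.614 0.166]
shell_small [ 0.6548 -0.1741 -0.0064] 4.48 [ 0.654 -0.178] [ 0.659 -0.169]
liner_large [0.4264 0.155  0.    ] 3.3637 [0.425 0.155] [0.427 0.155]
lid_large [0.4679 0.2831 0.    ] 0.6617 [0.468 0.283]
lid_small [ 0.4483 -0.2662  0.    ] 1.3343 [ 0.448 -0.266] [ 0.448 -0.266]
disc_large [0.4374 0.0145 0.    ] 88.5837 [0.426 0.164] [ 0.464 -0.005]
disc_small [ 0.4469 -0.1388  0.    ] 2.052 [ 0.448 -0.14 ] [ 0.446 -0.138]
cap_large [0.69   0.0018 0.    ] 2.5048 [0.693 0.003] [0.688 0.002]
cap_small [0.5906 0.3416 0.    ] 2.8372 [0.591 0.342] [0.588 0.341]
beaker [ 0.608  -0.3607  0.    ] 1.6237 [ 0.607 -0.361] [ 0.609 -0.36 ]
cam rel tcp [0.07351151 0.02248779 0.14198943] [[ 0.296 -0.955 -0.001]
 [-0.91  -0.283  0.302]
 [-0.289 -0.088 -0.953]] [[394.77630819   0.         320.85275432]
 [  0.         394.77630819 241.5799474 ]
 [  0.           0.           1.        ]]
```

```bash
python3 -m crank '[[0.085,0.032,0.027,0,-0.03],[0.085,0.032,0.027,0,-0.03],[0.085,0.032,0.027,0,-0.03],[0.085,0.032,0.027,0,-0.03],[0.085,0.032,0.027,0,-0.03],[0.085,0.032,0.027,0,-0.03],[0.085,0.032,0.027,0,-0.03],[0.085,0.032,0.027,0,-0.03],[0.085,0.032,0.027,0,-0.03],[0.085,0.032,0.027,0,-0.03]]'
python3 -m crank '[[0.085,-0.006,0.046,0,0],[0.085,-0.006,0.046,0,0],[0.085,-0.006,0.046,0,0],[0.085,-0.006,0.046,0,0],[0.085,-0.006,0.046,0,0],[0.085,-0.006,0.046,0,0],[0.085,-0.006,0.046,0,0],[0.085,-0.006,0.046,0,0],[0.085,-0.006,0.046,0,0],[0.085,0,0,0,0]]'
```

```text
time: 3.25
position: [0.499, -0.3018, 0.2314]
ee_rot: [0.0, 1.0, -0.0, 0.0]
force: [0.7, -1.1, 0.1]
finger_gap: 0.085
gripper_force: 0.0
time: 4.25
position: [0.4425, 0.1158, 0.2315]
ee_rot: [-0.001, 1.0, 0.003, -0.0]
force: [-0.6, -0.9, -0.7]
finger_gap: 0.085
gripper_force: 0.0
```

```bash
cat >> h.py <<'E'
def look(names,guess,tag,zs={}):
    W=camera("wrist"); bs=[]; s=state(); tcp=np.array(s["position"])
    for n in names:
        r=[k for k in recognise(n,W) if k["p"]>.3]
        for k in r[:2]:
            v,e=fit(n,[(W,np.array(k["box"]))],guess.get(n,tcp[:2]),zs.get(n,.003)); bs.append((n,k["box"]))
            print(n,round(k["p"],2),np.round(k["box"],0),"pos",v.round(4),"err px",round(e,1))
    print("tcp",tcp.round(4),s["ee_rot"].round(3),"gap",round(s["finger_gap"],4),"t",s["time"]); save(W,tag,bs); return W
E
python3 - <<'E'
from h import *
look(["liner_large","shell_large","lid_large","disc_large"],{"shell_large":(.613,.166)},"w1")
E
```

```text
liner_large 0.71 [238. 201. 303. 275.] pos [0.4235 0.1555 0.    ] err px 1.7
shell_large 0.78 [187.   1. 322.  80.] pos [ 0.5594  0.1745 -1.5642] err px 46.8
lid_large 0.92 [ 90. 150. 160. 210.] pos [0.4634 0.2925 0.    ] err px 2.4
disc_large 0.89 [424. 158. 478. 207.] pos [ 0.4614 -0.0047  0.    ] err px 2.0
tcp [0.4431 0.1134 0.2314] [-0.     1.     0.003  0.   ] gap 0.085 t 4.3
```

View pics/w1.png

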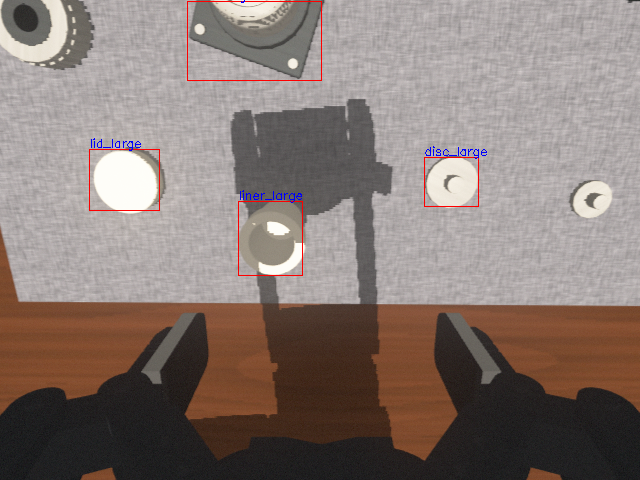

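The liner (about 270,240), lid (125,180), disc_large (452,182) and shell edge at the top all show where expected. I'll grasp the liner's flange now.

```bash
python3 -m crank '[[0.085,-0.0185,0.042,0,0],[0.085,0,0,-0.04,0],[0.085,0,0,-0.04,0],[0.085,0,0,-0.04,0],[0.085,0,0,-0.03,0],[0.085,0,0,-0.019,0],[0.085,0,0,0,0],[0.04,0,0,0,0],[0.04,0,0,0,0],[0.04,0,0,0,0]]'
python3 -m crank '[[0.04,0,0,0,0],[0.04,0,0,0,0],[0.04,0,0,0.02,0],[0.04,0,0,0.04,0],[0.04,0,0,0.04,0],[0.04,0.03,0,0.04,0],[0.04,0.04,0,0,0],[0.04,0.04,0,0,0],[0.04,0.03,0.004,0,0],[0.04,0,0,0,0]]'
python3 - <<'E'
from h import *
look(["shell_large","liner_large"],{"shell_large":(.613,.166)},"w2",{"liner_large":.14})
E
```

```text
time: 5.5
position: [0.427, 0.1529, 0.0639]
ee_rot: [-0.0, 1.0, 0.0, 0.002]
force: [0.2, -1.5, 6.5]
finger_gap: 0.0491
gripper_force: 60.8
time: 6.5
position: [0.5701, 0.1571, 0.2038]
ee_rot: [-0.0, 1.0, 0.0, 0.003]
force: [0.4, 0.7, -1.7]
finger_gap: 0.0488
gripper_force: 63.3
shell_large 0.66 [236.  83. 384. 233.] pos [0.6118 0.1649 0.3056] err px 0.1
liner_large 0.69 [253. 234. 386. 404.] pos [0.5664 0.1574 0.    ] err px 3.4
tcp [0.5671 0.157  0.2032] [-0.     1.     0.     0.001] gap 0.0491 t 6.55
```

View pics/w2.png

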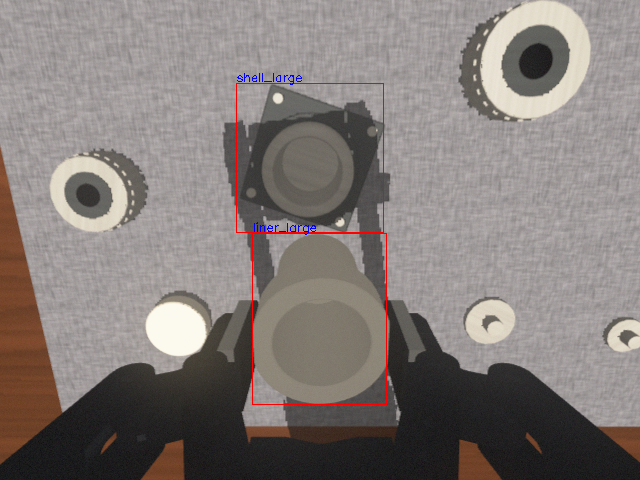

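The liner hangs upright in the fingers (rim centre about 320,345), and the shell's rim is at about (308,168). I'll move over the bore and lower to just above the rim.

```bash
python3 -m crank '[[0.04,0.03,0.005,0,0],[0.04,0.015,0.003,0,0],[0.04,0,0,-0.03,0],[0.04,0,0,-0.022,0],[0.04,0,0,0,0],[0.04,0,0,0,0]]'
python3 - <<'E'
from h import *
W=look(["shell_large","liner_large"],{"shell_large":(.613,.166)},"w3",{"liner_large":.085})
T=camera("top");S=camera("scene")
o=[]
for p in (T,S):
    for k in recognise("liner_large",p)[:1]: print(k); o.append((p,np.array(k["box"])))
for q in o: print(fit("liner_large",[q],(.61,.166),state()["position"][2]-.0609))
a=cv2.cvtColor(np.array(S["color"]),cv2.COLOR_RGB2BGR)[100:280,310:510]; b=cv2.imread("pics/w3.png")[100:460,120:520]
cv2.imwrite("pics/c3.png",np.hstack([cv2.resize(a,(400,360)),b]))
E
```

```text
time: 7.25
position: [0.609, 0.165, 0.1506]
ee_rot: [0.0, 1.0, 0.001, -0.001]
force: [0.3, 0.6, -0.5]
finger_gap: 0.0488
gripper_force: 63.3
shell_large 0.59 [237. 135. 402. 277.] pos [0.6274 0.1636 0.2382] err px 19.4
liner_large 0.79 [252. 233. 389. 404.] pos [0.6037 0.1649 0.    ] err px 3.8
tcp [0.61   0.1651 0.1515] [-0.     1.     0.001  0.   ] gap 0.0488 t 7.3
{'box': [197.4, 179.2, 232.5, 208.8], 'p': 0.85}
{'box': [398.2, 150.6, 434.3, 202.9], 'p': 0.76}
(array([0.59276975, 0.1636567 , 0.        ]), np.float64(8.89744598328204))
(array([0.60820806, 0.16559804, 0.        ]), np.float64(0.4777380062361658))
```

View pics/c3.png

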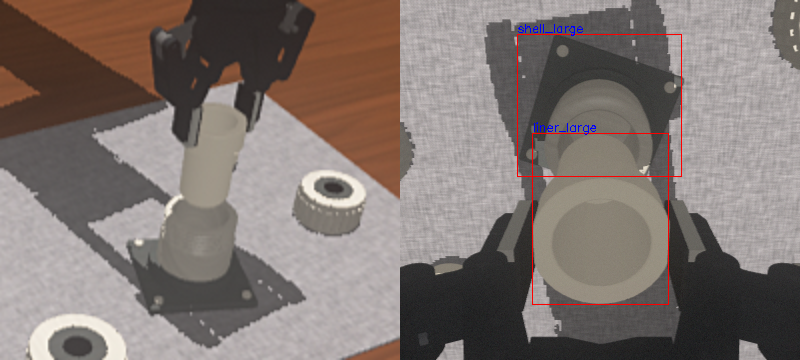

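The liner hangs straight just above the bore, maybe 3–4 mm short in x. I'll correct that and lower it slowly.

```bash
python3 -m crank '[[0.04,0.0035,0.0005,0,0],[0.04,0,0,-0.01,0],[0.04,0,0,-0.01,0],[0.04,0,0,0,0]]'
python3 -m crank '[[0.04,0,0,-0.01,0],[0.04,0,0,-0.01,0],[0.04,0,0,0,0]]'
```

```text
time: 8.0
position: [0.6125, 0.1652, 0.1279]
ee_rot: [0.0, 1.0, 0.0, -0.002]
force: [0.9, -0.0, -2.0]
finger_gap: 0.0493
gripper_force: 63.2
time: 8.3
position: [0.6126, 0.1652, 0.1083]
ee_rot: [0.0, 1.0, 0.0, -0.001]
force: [0.3, -0.6, -1.7]
finger_gap: 0.0487
gripper_force: 63.2
```

```bash
python3 -m crank '[[0.04,0,0,-0.01,0],[0.04,0,0,-0.01,0],[0.04,0,0,-0.005,0],[0.04,0,0,0,0]]'
python3 -m crank '[[0.04,0,0,-0.002,0],[0.04,0,0,-0.002,0],[0.04,0,0,0,0]]'
```

```text
time: 8.7
position: [0.613, 0.1653, 0.0841]
ee_rot: [0.0, 1.0, 0.0, -0.001]
force: [0.1, -0.0, -1.3]
finger_gap: 0.0489
gripper_force: 63.3
time: 9.0
position: [0.6137, 0.1655, 0.0813]
ee_rot: [-0.0, 1.0, 0.0, -0.0]
force: [0.3, -0.2, -1.5]
finger_gap: 0.049
gripper_force: 63.3
```

```bash
python3 -m crank '[[0.04,0,0,-0.001,0],[0.04,0,0,0,0],[0.085,0,0,0,0],[0.085,0,0,0,0],[0.085,0,0,0,0],[0.085,0,0,0.03,0],[0.085,0,0,0.04,0],[0.085,-0.03,0.02,0.04,0],[0.085,-0.04,0.02,0,0],[0.085,-0.02,0.02,0,0]]'
python3 - <<'E'
from h import *
W=look(["shell_large","liner_large"],{"shell_large":(.613,.166)},"w4",{"liner_large":.019})
look(["lid_large"],{"lid_large":(.468,.283)},"w4b")
a=cv2.imread("pics/w4.png"); cv2.imwrite("pics/c4.png",a[40:400,100:540])
for c in ("top","scene"):
    p=camera(c); 
    for k in recognise("liner_large",p)[:2]: print(c,k, fit("liner_large",[(p,np.array(k["box"]))],(.61,.166),.019)[0], bb(p,pts("liner_large",.612,.165,0,.019)[96:]))
E
```

```text
time: 10.0
position: [0.5238, 0.2245, 0.1889]
ee_rot: [-0.0, 1.0, 0.0, 0.0]
force: [-0.7, 0.7, 0.3]
finger_gap: 0.0847
gripper_force: 0.0
shell_large 0.82 [315.  14. 481. 182.] pos [0.6107 0.1676 1.2868] err px 1.3
liner_large 0.74 [550. 256. 608. 305.] pos [0.5061 0.0674 0.    ] err px 61.1
liner_large 0.63 [378.  43. 472. 143.] pos [0.6123 0.1662 0.    ] err px 5.8
tcp [0.5205 0.2271 0.1882] [-0.001  1.     0.001 -0.001] gap 0.0852 t 10.05
lid_large 0.78 [210. 253. 277. 316.] pos [0.4635 0.2906 0.    ] err px 2.2
tcp [0.526  0.2243 0.1878] [-0.     1.     0.001  0.001] gap 0.0853 t 10.2
top {'box': [206.0, 183.4, 240.3, 210.3], 'p': 0.81} [0.61029907 0.16625433 0.        ] [206.7804605 179.7379409 239.5506732 212.5241206]
scene {'box': [394.0, 187.2, 429.5, 212.0], 'p': 0.55} [0.56295655 0.20092385 0.        ] [395.17931415 186.78595974 427.24256554 213.98092013]
```

View pics/c4.png

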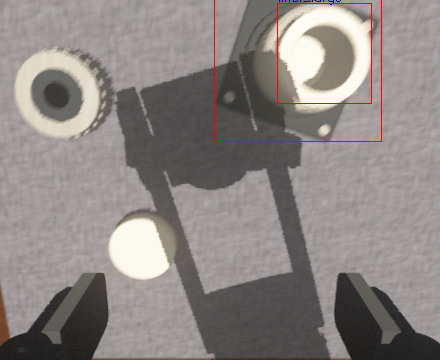

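The liner is home: the flange sits on the rim and its box matches the seated prediction. Next the large lid, with a close look first.

```bash
python3 -m crank '[[0.085,-0.03,0.03,0,0],[0.085,-0.03,0.033,-0.03,0],[0.085,0,0,-0.03,0],[0.085,0,0,0,0],[0.085,0,0,0,0]]'
python3 - <<'E'
from h import *
look(["lid_large"],{"lid_large":(.465,.288)},"w5")
look(["lid_large"],{"lid_large":(.465,.288)},"w5b")
for c in ("top","scene"):
    p=camera(c)
    for k in recognise("lid_large",p)[:2]: print(c,k, fit("lid_large",[(p,np.array(k["box"]))],(.465,.288)))
E
```

```text
time: 10.95
position: [0.4685, 0.2843, 0.1294]
ee_rot: [0.0, 1.0, 0.0, -0.0]
force: [0.7, -0.7, -0.3]
finger_gap: 0.0848
gripper_force: 0.0
lid_large 0.67 [266. 201. 352. 286.] pos [0.4636 0.2917 0.    ] err px 0.3
tcp [0.4695 0.2845 0.1303] [-0.     1.    -0.     0.001] gap 0.0853 t 11.0
lid_large 0.81 [269. 206. 353. 286.] pos [0.4623 0.2912 0.    ] err px 3.2
tcp [0.47   0.2847 0.1309] [-0.001  1.    -0.     0.001] gap 0.085 t 11.1
top {'box': [393.8, 176.0, 439.0, 223.6], 'p': 0.61} (array([ 0.64332919, -0.18016396,  0.        ]), np.float64(12.111181793621796))
scene {'box': [405.0, 165.3, 430.1, 187.1], 'p': 0.93} (array([0.47082615, 0.28851698, 0.        ]), np.float64(1.5102213910901696))
```

View pics/w5.png

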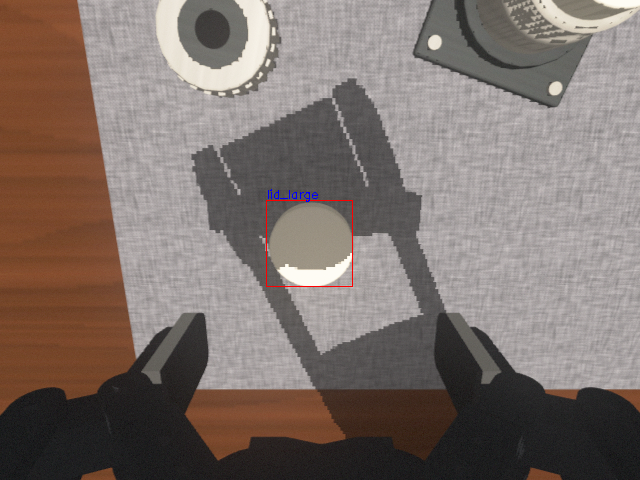

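The lid's disc is at (310,244), slightly left of the finger centre line. I'll correct that and grasp it.

```bash
python3 -m crank '[[0.085,-0.0045,0.006,-0.03,0],[0.085,0,0,-0.04,0],[0.085,0,0,-0.035,0],[0.085,0,0,-0.017,0],[0.085,0,0,0,0],[0.045,0,0,0,0],[0.045,0,0,0,0],[0.045,0,0,0,0],[0.045,0,0,0,0]]'
python3 -m crank '[[0.045,0,0,0.03,0],[0.045,0,0,0.04,0],[0.045,0,0,0.045,0],[0.045,0.02,-0.02,0.045,0],[0.045,0.035,-0.03,0,0],[0.045,0.035,-0.03,0,0],[0.045,0.02,-0.02,0,0],[0.045,0,0,0,0],[0.045,0,0,0,0]]'
python3 - <<'E'
from h import *
z=state()["position"][2]
look(["lid_large","shell_large","liner_large"],{"liner_large":(.612,.166),"shell_large":(.612,.166)},"w6",{"lid_large":z-.005,"liner_large":.019})
E
```

```text
time: 12.25
position: [0.4647, 0.2913, 0.0094]
ee_rot: [-0.001, 1.0, 0.0, 0.001]
force: [-1.1, 0.2, 6.2]
finger_gap: 0.054
gripper_force: 62.1
time: 13.15
position: [0.5724, 0.1915, 0.1655]
ee_rot: [-0.0, 1.0, -0.0, 0.0]
force: [0.5, -0.5, -0.7]
finger_gap: 0.0535
gripper_force: 63.6
lid_large 0.93 [245. 258. 396. 403.] pos [0.5712 0.1915 0.    ] err px 4.7
shell_large 0.86 [272.  79. 439. 246.] pos [0.6131 0.1679 1.2725] err px 0.1
liner_large 0.71 [525.   0. 640. 122.] pos [0.6745 0.0617 0.    ] err px 40.2
liner_large 0.56 [320. 139. 417. 234.] pos [0.6123 0.1657 0.    ] err px 1.6
tcp [0.5716 0.192  0.1653] [-0.  1.  0. -0.] gap 0.0536 t 13.2
```

View pics/w6.png

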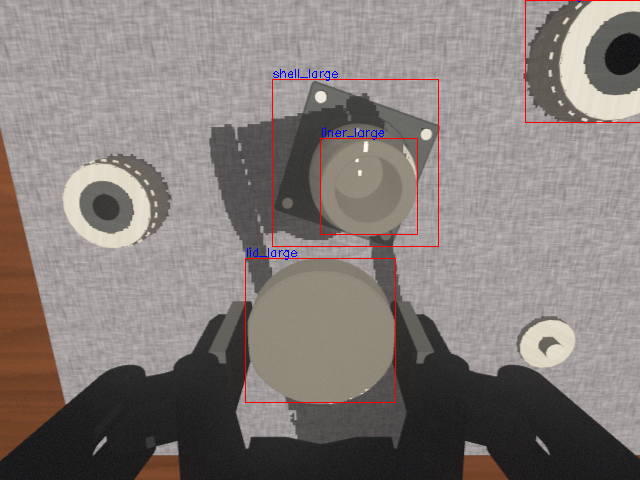

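The lid (320,330) is held level, and the liner mouth is visible at (368,187). I'll shift by the measured offset and lower onto the mouth.

```bash
python3 -m crank '[[0.045,0.025,-0.016,0,0],[0.045,0.016,-0.010,0,0],[0.045,0,0,-0.03,0],[0.045,0,0,-0.02,0],[0.045,0,0,0,0],[0.045,0,0,0,0]]'
python3 -m crank '[[0.045,0,0,-0.005,0],[0.045,0,0,-0.005,0],[0.045,0,0,-0.003,0],[0.045,0,0,0,0]]'
```

```text
time: 13.95
position: [0.6132, 0.1661, 0.1148]
ee_rot: [-0.0, 1.0, 0.001, -0.0]
force: [0.6, -0.6, -0.1]
finger_gap: 0.0539
gripper_force: 63.6
time: 14.35
position: [0.613, 0.1659, 0.1016]
ee_rot: [-0.0, 1.0, 0.0, -0.0]
force: [0.4, -0.2, -1.3]
finger_gap: 0.0538
gripper_force: 63.6
```

```bash
python3 -m crank '[[0.045,0,0,-0.003,0],[0.045,0,0,-0.002,0],[0.045,0,0,-0.001,0],[0.045,0,0,0,0]]'
```

```text
time: 14.75
position: [0.6133, 0.1659, 0.0957]
ee_rot: [-0.0, 1.0, 0.0, -0.0]
force: [-0.7, -0.2, -0.0]
finger_gap: 0.0536
gripper_force: 63.9
```

```bash
python3 -m crank '[[0.045,0,0,-0.0005,0],[0.085,0,0,0,0],[0.085,0,0,0,0],[0.085,0,0,0,0],[0.085,0,0,0.03,0],[0.085,0,0,0.035,0],[0.085,-0.03,-0.035,0,0],[0.085,-0.03,-0.035,0,0],[0.085,-0.03,-0.035,0,0],[0.085,-0.03,-0.035,0,0]]'
python3 -m crank '[[0.085,-0.03,-0.03,-0.02,0],[0.03,0,0,-0.03,0],[0.03,0,0,0,0],[0.03,0,0,0,0]]'
python3 - <<'E'
from h import *
look(["disc_large"],{"disc_large":(.463,-.005)},"w7")
W=look(["disc_large"],{"disc_large":(.463,-.005)},"w7b")
K=proj(W,np.array([.463,-.005,.021])); print(K)
for c in ("top","scene"):
    p=camera(c)
    for n,z in (("lid_large",.089),("disc_large",.003)):
      for k in recognise(n,p)[:2]: print(c,n,np.round(k["box"],1), k["p"],fit(n,[(p,np.array(k["box"]))],(.612,.166) if z>.05 else (.463,-.005),z), bb(p,pts("lid_large",.612,.166,0,.089)[48:]).round(1))
    if c=="scene": save(p,"s7")
a=cv2.imread("pics/s7.png")[120:300,230:500]; b=cv2.imread("pics/w7.png")
cv2.imwrite("pics/c7.png",np.hstack([cv2.resize(a,(400,300),interpolation=2),cv2.resize(b,(400,300))]))
E
```

```text
time: 15.75
position: [0.4922, 0.0249, 0.1606]
ee_rot: [0.0, 1.0, 0.001, 0.0]
force: [1.5, -1.4, 0.3]
finger_gap: 0.0846
gripper_force: 0.0
time: 16.15
position: [0.4637, -0.004, 0.1106]
ee_rot: [-0.0, 1.0, 0.0, -0.0]
force: [0.1, 0.5, 0.1]
finger_gap: 0.0435
gripper_force: 0.0
disc_large 0.66 [287. 206. 357. 275.] pos [ 0.4623 -0.0049  0.    ] err px 2.4
tcp [ 0.4647 -0.0039  0.1112] [-0.     1.     0.001  0.001] gap 0.0353 t 16.2
disc_large 0.63 [291. 210. 358. 279.] pos [ 0.4614 -0.0064  0.    ] err px 3.6
tcp [ 0.4651 -0.0038  0.1115] [0.    1.    0.001 0.001] gap 0.0294 t 16.3
[322.57945027 250.21895973]
top lid_large [204.  175.5 235.9 212.3] 0.86 (array([0.61052321, 0.16703569, 0.        ]), np.float64(1.7292367952742893)) [203.1 175.7 238.3 210.4]
scene lid_large [394.6 179.8 426.7 207.7] 0.97 (array([0.61392183, 0.1594472 , 0.        ]), np.float64(1.183965719504215)) [396.  179.4 430.4 205.1]
scene lid_large [206.9 217.4 227.7 234.3] 0.2 (array([ 0.55597066, -0.15676145,  0.        ]), np.float64(11.716032103652793)) [396.  179.4 430.4 205.1]
scene disc_large [276.  202.9 298.6 220.3] 0.76 (array([ 0.45869339, -0.00285092,  0.        ]), np.float64(1.1453065441510262)) [396.  179.4 430.4 205.1]
```

View pics/c7.png

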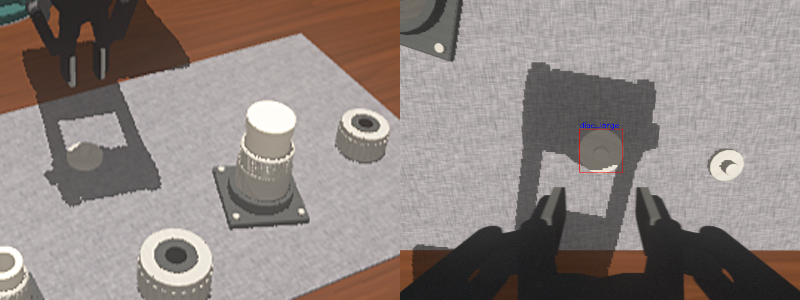

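The lid is seated flat on the liner (left half). The disc's boss sits between the fingers (about 200,150 in the right half). I'll descend and grip the boss.

```bash
python3 -m crank '[[0.035,-0.002,-0.0015,-0.03,0],[0.035,0,0,-0.04,0],[0.035,0,0,-0.02,0],[0.035,0,0,-0.008,0],[0.035,0,0,0,0],[0.035,0,0,0,0]]'
```

```text
time: 17.25
position: [0.462, -0.0057, 0.013]
ee_rot: [0.0, 1.0, 0.0, 0.0]
force: [-0.4, -0.1, 0.2]
finger_gap: 0.0352
gripper_force: 0.0
```

```bash
python3 -m crank '[[0.01,0,0,-0.0015,0],[0.01,0,0,0,0],[0.01,0,0,0,0],[0.01,0,0,0,0],[0.01,0,0,0.03,0],[0.01,0,0,0.04,0],[0.01,0,0,0.05,0],[0.01,0,0.0,0.05,0],[0.01,0.02,0.02,0,0],[0.01,0.03,0.035,0,0]]'
```

```text
time: 18.25
position: [0.512, 0.0485, 0.1839]
ee_rot: [0.001, 1.0, -0.001, 0.002]
force: [1.3, -0.6, -1.3]
finger_gap: 0.0124
gripper_force: 58.8
```

```bash
python3 -m crank '[[0.01,0.03,0.035,0,0],[0.01,0.028,0.04,0,0],[0.01,0,0.02,0,0],[0.01,0,0.02,0,0],[0.01,0,0,0,0],[0.01,0,0,0,0]]'
python3 - <<'E'
from h import *
z=state()["position"][2]
look(["lid_large","disc_large","shell_large"],{"lid_large":(.612,.166),"shell_large":(.612,.166)},"w8",{"lid_large":.089,"disc_large":z-.008})
E
```

```text
time: 18.85
position: [0.5689, 0.1645, 0.181]
ee_rot: [0.0, 1.0, 0.001, -0.0]
force: [0.3, -0.7, -1.1]
finger_gap: 0.0125
gripper_force: 58.8
lid_large 0.61 [265. 131. 369. 232.] pos [0.611  0.1665 0.    ] err px 2.7
disc_large 0.69 [264. 256. 378. 362.] pos [0.5687 0.1642 0.    ] err px 4.5
shell_large 0.73 [242.  76. 397. 237.] pos [ 0.6124  0.1675 -0.2905] err px 0.9
tcp [0.5689 0.1639 0.181 ] [ 0.     1.     0.001 -0.   ] gap 0.0124 t 18.9
```

View pics/w8.png

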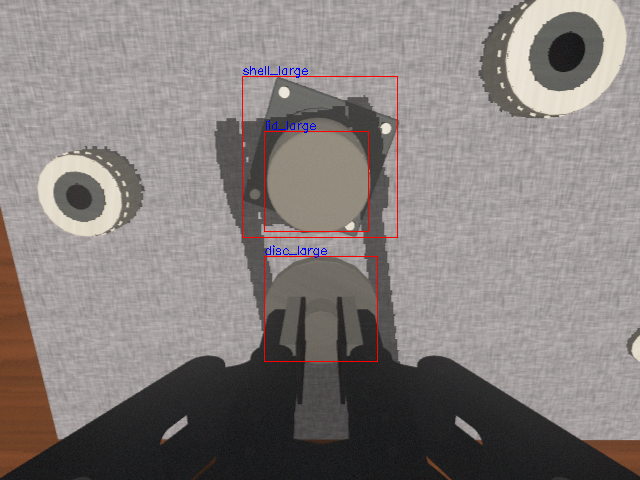

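The disc hangs level on its boss (320,310), with the lid at (318,180). I'll move over and lower.

```bash
python3 -m crank '[[0.01,0.024,0.001,0,0],[0.01,0.0195,0.001,0,0],[0.01,0,0,-0.03,0],[0.01,0,0,-0.02,0],[0.01,0,0,-0.007,0],[0.01,0,0,0,0],[0.01,0,0,0,0]]'
```

```text
time: 19.75
position: [0.6134, 0.1662, 0.1247]
ee_rot: [-0.0, 1.0, 0.0, 0.001]
force: [0.4, -0.3, -0.0]
finger_gap: 0.0125
gripper_force: 58.8
```

```bash
python3 -m crank '[[0.01,0,0,-0.002,0],[0.01,0,0,-0.001,0],[0.01,0,0,0,0]]'
```

```text
time: 20.05
position: [0.613, 0.1665, 0.1214]
ee_rot: [-0.0, 1.0, 0.0, 0.0]
force: [-0.5, -0.7, -1.7]
finger_gap: 0.0126
gripper_force: 58.8
```

```bash
python3 -m crank '[[0.01,0,0,-0.001,0],[0.01,0,0,-0.001,0],[0.01,0,0,0,0]]'
```

```text
time: 20.35
position: [0.6131, 0.1665, 0.12]
ee_rot: [-0.0, 1.0, 0.0, 0.0]
force: [-2.3, -0.9, 6.3]
finger_gap: 0.0125
gripper_force: 59.7
```

```bash
python3 -m crank '[[0.04,0,0,0,0],[0.04,0,0,0,0],[0.04,0,0,0.03,0],[0.06,0,0,0.04,0],[0.085,-0.0165,-0.0435,0,0],[0.085,-0.0165,-0.0435,0,0],[0.085,-0.0165,-0.0435,0,0],[0.085,-0.0165,-0.0435,0,0],[0.085,-0.0165,-0.0435,0,0],[0.085,-0.0165,-0.0435,0,0]]'
python3 -m crank '[[0.085,-0.0165,-0.0435,0,0],[0.085,-0.0165,-0.0435,0,0],[0.085,-0.0165,-0.0435,-0.02,0],[0.085,-0.0165,-0.042,-0.04,0],[0.085,0,0,0,0],[0.085,0,0,0,0]]'
python3 - <<'E'
from h import *
look(["lid_small","disc_small"],{"lid_small":(.448,-.266),"disc_small":(.447,-.139)},"w9")
p=camera("scene")
for n,z in (("lid_large",.089),("disc_large",.111)):
  for k in recognise(n,p)[:1]: print(n,np.round(k["box"],1), k["p"],bb(p,pts(n,.612,.166,0,z)).round(1))
save(p,"s9")
a=cv2.imread("pics/s9.png")[150:300,360:500]; b=cv2.imread("pics/w9.png")
cv2.imwrite("pics/c9.png",np.hstack([cv2.resize(a,(350,375),interpolation=2),cv2.resize(b,(450,375))]))
E
```

```text
time: 21.35
position: [0.5131, -0.0961, 0.1889]
ee_rot: [0.0, 1.0, 0.001, 0.0]
force: [0.2, 0.1, -0.9]
finger_gap: 0.0849
gripper_force: 0.0
time: 21.95
position: [0.45, -0.2596, 0.1352]
ee_rot: [-0.001, 1.0, -0.001, -0.001]
force: [0.8, 0.1, 0.4]
finger_gap: 0.0847
gripper_force: 0.0
lid_small 0.68 [430.   0. 585.  40.] pos [ 0.5685 -0.3897  0.    ] err px 67.4
lid_small 0.63 [297. 201. 361. 265.] pos [ 0.4499 -0.2649  0.    ] err px 1.2
disc_small 0.77 [123. 210. 176. 256.] pos [ 0.4469 -0.1368  0.    ] err px 2.8
tcp [ 0.4509 -0.2592  0.1359] [-0.  1. -0. -0.] gap 0.0852 t 22.0
lid_large [396.8 187.5 427.8 206.4] 0.69 [396.  179.4 430.4 205.1]
disc_large [399.1 176.9 431.4 197. ] 0.62 [399.5 177.1 428.6 197. ]
```

View pics/c9.png

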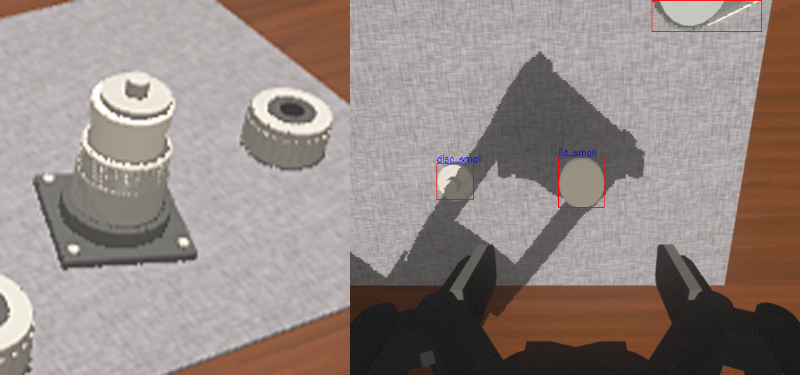

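The large stack is complete: boss up, lid and disc concentric. lid_small lies at (582,183) in the right half, so I'll grasp it.

```bash
python3 -m crank '[[0.085,0,-0.006,-0.03,0],[0.075,0,0,-0.04,0],[0.07,0,0,-0.035,0],[0.07,0,0,-0.0215,0],[0.07,0,0,0,0],[0.035,0,0,0,0],[0.035,0,0,0,0],[0.035,0,0,0,0],[0.035,0,0,0,0],[0.035,0,0,0,0]]'
python3 -m crank '[[0.035,0,0,0.03,0],[0.035,0,0,0.045,0],[0.035,0,0,0.045,0],[0.035,0.025,0.01,0.02,0],[0.035,0.035,0.025,0,0],[0.035,0.035,0.025,0,0],[0.035,0.035,0.02,0,0],[0.035,0.02,0.01,0,0],[0.035,0,0,0,0],[0.035,0,0,0,0]]'
python3 - <<'E'
from h import *
z=state()["position"][2]
look(["lid_small","shell_small"],{"shell_small":(.655,-.174)},"w10",{"lid_small":z-.006})
E
```

```text
time: 23.25
position: [0.4521, -0.266, 0.0113]
ee_rot: [0.001, 1.0, 0.0, 0.001]
force: [0.6, 1.6, 8.1]
finger_gap: 0.0415
gripper_force: 60.4
time: 24.25
position: [0.6008, -0.1751, 0.15]
ee_rot: [0.0, 1.0, 0.001, 0.0]
force: [-0.2, -0.8, -1.2]
finger_gap: 0.0411
gripper_force: 60.7
lid_small 0.78 [265. 273. 376. 386.] pos [ 0.5989 -0.1751  0.    ] err px 3.9
shell_small 0.83 [256.  90. 378. 212.] pos [ 0.6529 -0.1725  0.0022] err px 2.1
shell_small 0.51 [  0.  29. 116. 169.] pos [ 0.6863 -0.0323  1.5133] err px 61.9
tcp [ 0.6    -0.1755  0.1498] [ 0.     1.     0.001 -0.   ] gap 0.0411 t 24.3
```

View pics/w10.png

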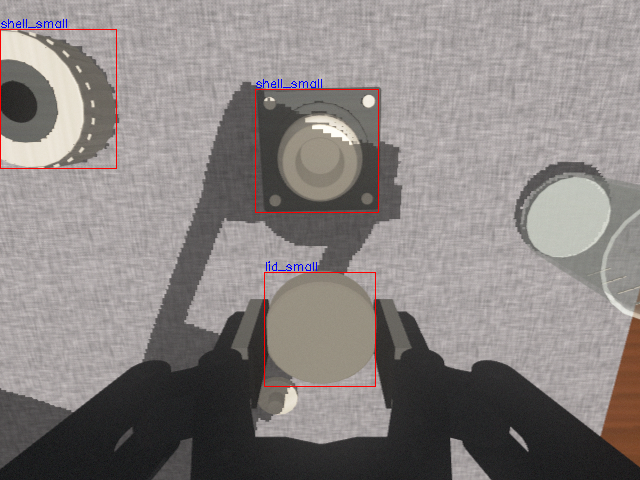

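The lid is held level at (320,328), and the small liner's mouth is at about (320,155). I'll check the axis estimate with an overlay on this picture.

```bash
python3 - <<'E'
from h import *
W=camera("wrist"); im=cv2.cvtColor(np.array(W["color"]),cv2.COLOR_RGB2BGR)
im=cv2.resize(im[60:400,210:430],None,fx=3,fy=3,interpolation=2)
tc=state()["position"]
def ring(x,y,z,r,c):
    q=np.array([proj(W,np.array([x+r*np.cos(a),y+r*np.sin(a),z])) for a in A]); cv2.polylines(im,[np.int32((q-[210,60])*3)],True,c,1)
ring(.6535,-.174,.079,.02,(0,0,255));ring(.6535,-.174,.079,.013,(0,0,255));ring(.6535,-.174,.063,.026,(0,255,0))
ring(tc[0]-.001,tc[1],tc[2]-.0083+.019,.022,(255,0,0))
im=im[:,:]; cv2.imwrite("pics/c10.png",cv2.resize(im,(388,600)))
print(tc)
E
```

```text
[ 0.59976999 -0.17595628  0.14963117]
```

View pics/c10.png

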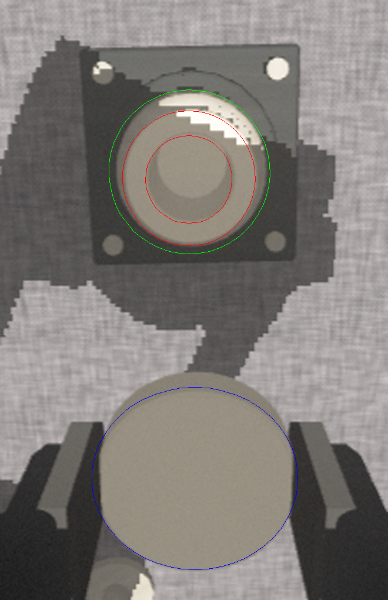

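The rings match the flange, mouth and lid to within about a millimetre. I'll move by (+0.0545, +0.002) and lower.

```bash
python3 -m crank '[[0.035,0.03,0.001,0,0],[0.035,0.0245,0.001,0,0],[0.035,0,0,-0.03,0],[0.035,0,0,-0.025,0],[0.035,0,0,0,0],[0.035,0,0,0,0]]'
python3 -m crank '[[0.035,0,0,-0.004,0],[0.035,0,0,-0.003,0],[0.035,0,0,-0.001,0],[0.035,0,0,0,0]]'
```

```text
time: 25.05
position: [0.6545, -0.1738, 0.0944]
ee_rot: [-0.0, 1.0, -0.0, -0.001]
force: [-0.1, 0.1, -0.5]
finger_gap: 0.0411
gripper_force: 60.8
time: 25.45
position: [0.6554, -0.1734, 0.0868]
ee_rot: [0.0, 1.0, 0.0, 0.0]
force: [0.1, -0.3, -0.7]
finger_gap: 0.0411
gripper_force: 60.8
```

```bash
python3 -m crank '[[0.035,0,0,-0.003,0],[0.035,0,0,-0.002,0],[0.035,0,0,-0.001,0],[0.035,0,0,0,0]]'
```

```text
time: 25.85
position: [0.6554, -0.1734, 0.0805]
ee_rot: [-0.0, 1.0, 0.0, 0.0]
force: [0.1, 0.4, 0.9]
finger_gap: 0.041
gripper_force: 61.1
```

```bash
python3 -m crank '[[0.065,0,0,-0.0005,0],[0.065,0,0,0,0],[0.065,0,0,0,0],[0.065,0,0,0.03,0],[0.065,0,0,0.035,0],[0.065,-0.045,0.007,0,0],[0.065,-0.045,0.007,0,0],[0.065,-0.045,0.007,0,0],[0.065,-0.045,0.007,0,0],[0.03,-0.028,0.007,-0.02,0]]'
python3 -m crank '[[0.03,0,0,-0.03,0],[0.03,0,0,0,0],[0.03,0,0,0,0]]'
python3 - <<'E'
from h import *
look(["disc_small"],{"disc_small":(.447,-.138)},"w11")
look(["disc_small"],{"disc_small":(.447,-.138)},"w11")
p=camera("scene")
for k in recognise("lid_small",p)[:2]: print(np.round(k["box"],1), k["p"],bb(p,pts("lid_small",.6545,-.174,0,.072)[48:]).round(1))
save(p,"s11")
a=cv2.imread("pics/s11.png")[220:360,170:310]; b=cv2.imread("pics/w11.png")
cv2.imwrite("pics/c11.png",np.hstack([cv2.resize(a,(350,375),interpolation=2),cv2.resize(b,(450,375))]))
E
```

```text
time: 26.85
position: [0.4455, -0.1381, 0.1264]
ee_rot: [0.001, 1.0, 0.0, 0.001]
force: [0.6, 0.4, -0.9]
finger_gap: 0.0518
gripper_force: 0.0
time: 27.15
position: [0.4478, -0.1386, 0.0952]
ee_rot: [-0.0, 1.0, 0.0, -0.0]
force: [0.5, -0.0, 0.5]
finger_gap: 0.0301
gripper_force: 0.0
disc_small 0.69 [291. 220. 346. 274.] pos [ 0.4474 -0.1372  0.    ] err px 2.6
tcp [ 0.4487 -0.1389  0.0957] [0.    1.    0.    0.001] gap 0.0299 t 27.2
disc_small 0.82 [290. 221. 348. 276.] pos [ 0.4479 -0.1381  0.    ] err px 1.9
tcp [ 0.4492 -0.1391  0.096 ] [0.001 1.    0.001 0.001] gap 0.0301 t 27.3
[217.5 259.1 249.3 285.5] 0.64 [216.  259.5 247.2 286.7]
```

View pics/c11.png

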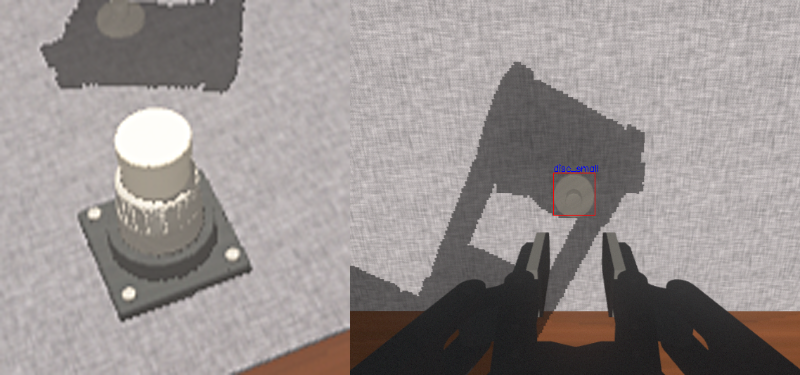

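lid_small is seated flat on its liner (left half), and the small disc is under the open fingers (573,193). I'll grip its boss.

```bash
python3 -m crank '[[0.032,-0.001,0.001,-0.03,0],[0.032,0,0,-0.03,0],[0.032,0,0,-0.015,0],[0.032,0,0,-0.008,0],[0.032,0,0,0,0],[0.032,0,0,0,0]]'
```

```text
time: 28.05
position: [0.4469, -0.1376, 0.0125]
ee_rot: [0.0, 1.0, 0.0, 0.0]
force: [0.5, 0.0, -0.4]
finger_gap: 0.0318
gripper_force: 0.0
```

```bash
python3 -m crank '[[0.008,0,0,-0.0015,0],[0.008,0,0,0,0],[0.008,0,0,0,0],[0.008,0,0,0,0],[0.008,0,0,0.03,0],[0.008,0,0,0.04,0],[0.008,0,0,0.05,0],[0.008,0.045,-0.009,0.02,0],[0.008,0.045,-0.009,0,0],[0.008,0.045,-0.009,0,0]]'
python3 -m crank '[[0.008,0.025,-0.009,0,0],[0.008,0,0,0,0],[0.008,0,0,0,0]]'
python3 - <<'E'
from h import *
z=state()["position"][2]
look(["lid_small","disc_small"],{"lid_small":(.6545,-.174)},"w12",{"lid_small":.072,"disc_small":z-.008})
E
```

```text
time: 29.05
position: [0.5834, -0.1648, 0.1526]
ee_rot: [0.001, 1.0, 0.0, 0.002]
force: [1.3, 0.2, -1.1]
finger_gap: 0.0107
gripper_force: 58.6
time: 29.35
position: [0.6059, -0.1731, 0.15]
ee_rot: [-0.0, 1.0, 0.0, -0.001]
force: [-1.4, 0.3, -1.2]
finger_gap: 0.0104
gripper_force: 58.6
disc_small 0.66 [277. 268. 361. 352.] pos [ 0.6062 -0.1726  0.    ] err px 2.1
tcp [ 0.605  -0.1728  0.1499] [-0.     1.     0.    -0.001] gap 0.0104 t 29.4
```

View pics/w12.png

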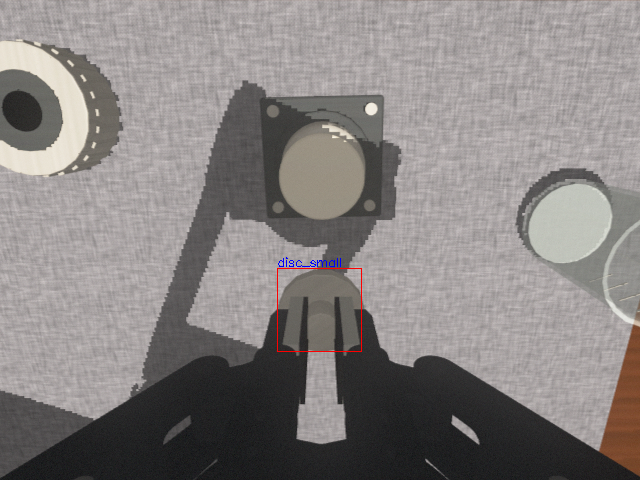

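The disc hangs level at (320,308) and the lid is at (322,170). I'll move over and lower it.

```bash
python3 -m crank '[[0.008,0.025,-0.0005,0,0],[0.008,0.024,-0.0005,0,0],[0.008,0,0,-0.025,0],[0.008,0,0,-0.015,0],[0.008,0,0,-0.005,0],[0.008,0,0,0,0],[0.008,0,0,0,0]]'
```

```text
time: 30.2
position: [0.655, -0.1744, 0.1059]
ee_rot: [-0.0, 1.0, 0.0, 0.0]
force: [0.1, 0.2, -0.9]
finger_gap: 0.0106
gripper_force: 58.6
```

```bash
python3 -m crank '[[0.008,0,0,-0.002,0],[0.008,0,0,-0.001,0],[0.008,0,0,0,0]]'
```

```text
time: 30.5
position: [0.6554, -0.1744, 0.1027]
ee_rot: [0.0, 1.0, 0.0, 0.0]
force: [-1.2, -0.2, -0.9]
finger_gap: 0.0104
gripper_force: 58.6
```

```bash
python3 -m crank '[[0.008,0,0,-0.001,0],[0.008,0,0,-0.001,0],[0.008,0,0,0,0]]'
```

```text
time: 30.8
position: [0.6552, -0.1743, 0.1002]
ee_rot: [-0.0, 1.0, 0.0, -0.0]
force: [-0.4, 0.8, -0.5]
finger_gap: 0.0107
gripper_force: 58.6
```

```bash
python3 -m crank '[[0.008,0,0,-0.001,0],[0.008,0,0,0,0]]'
```

```text
time: 31.0
position: [0.6554, -0.1743, 0.0994]
ee_rot: [-0.0, 1.0, 0.0, 0.0]
force: [-0.4, -0.0, 1.0]
finger_gap: 0.0106
gripper_force: 58.8
```

```bash
python3 -m crank '[[0.03,0,0,-0.0005,0],[0.035,0,0,0,0],[0.035,0,0,0,0],[0.035,0,0,0.03,0],[0.04,0,0,0.04,0],[0.04,-0.04,0,0.02,0],[0.04,-0.04,0.01,0,0],[0.04,-0.04,0.01,0,0],[0.04,-0.02,0,0,0],[0.04,0,0,0,0]]'
python3 - <<'E'
from h import *
p=camera("scene"); save(p,"s13")
for n,x,z in (("lid_small",(.6545,-.174),.072),("disc_small",(.6545,-.174),.091),("lid_large",(.6125,.166),.089),("disc_large",(.6125,.166),.111)):
  for k in recognise(n,p)[:1]: print(n,np.round(k["box"],1), k["p"],bb(p,pts(n,*x,0,z)).round(1))
a=cv2.imread("pics/s13.png")[120:360,60:510]; cv2.imwrite("pics/c13.png",cv2.resize(a,(800,427),interpolation=2))
E
```

```text
time: 32.0
position: [0.512, -0.1535, 0.189]
ee_rot: [-0.0, 1.0, 0.0, -0.001]
force: [0.1, -0.2, -0.1]
finger_gap: 0.0397
gripper_force: 0.0
lid_small [215.1 264.7 247.6 285.4] 0.74 [216.  259.5 247.2 286.7]
disc_small [216.8 257.6 244.9 279.6] 0.57 [218.4 257.4 243.9 278.8]
lid_large [397.  181.2 429.5 208.2] 0.64 [396.2 179.5 430.5 205.3]
disc_large [399.5 179.5 432.8 196.3] 0.95 [399.7 177.3 428.8 197.1]
```

View pics/c13.png

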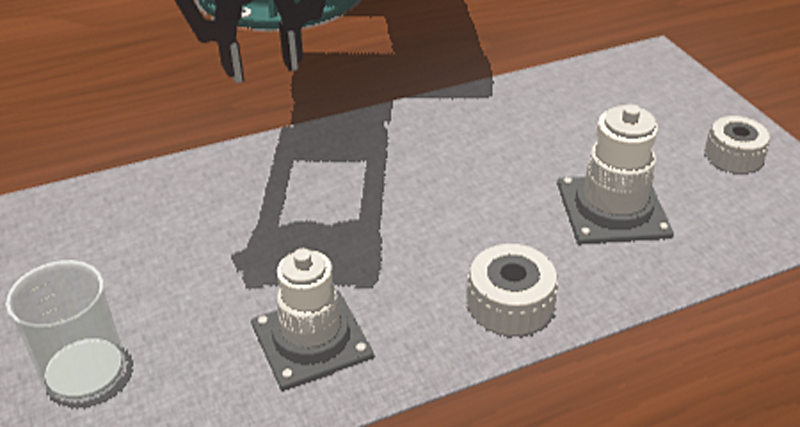

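Both stacks are complete, flat and concentric, and the caps and beaker haven't moved. Handing in.

```bash
python3 -c "
from station import job
print(job.job_done())"
```

```text
the job is handed in; nothing more can be done
None
```

Both vessels are made up and the job is handed in at about 32 s of the 112 s: the liner is home in the larger shell, both lids and discs look seated and centred with bosses up in the final picture, and the caps and beaker are undisturbed; the hand-in returned no verdict.

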